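# Sort the clamps: shut in the drawer, open in the tray

## Robot

A 6-joint arm with a two-finger parallel gripper is mounted at the origin on the work surface. World frame = base frame: x ahead of the robot, y to its left, z up, the work surface at z = 0. Lengths are in m, angles in degrees, forces in N, time in s.
With the tool pointing down it reaches from about 0.35 to 0.95 m from the base axis. Payload 17.4 kg.
Tool frame: the origin (TCP) lies at the very end of the fingers, on their centre line; the grasp point (between the pads) lies 19 mm behind it (robot.grip_depth is the distance from the TCP to the grasp point, in m); y points along the fingers, x is the direction in which the jaws open and shut, and the axes are right-handed (so a half turn about y gives the same grasp; the last joint's range is limited). The gripper opens to 93 mm and grips with 3 to 60 N. Pads are 15 mm wide; open, the fingers measure 128 mm over their backs; the gripper's body (75 mm by 188 mm) begins 65 mm behind the grasp point.
Start: joints at [-73.556, 6.646, 82.598, -0, 90.757, -2.166], TCP at [0.215, -0.64, 0.219] pointing down, gripper open.
Joint ranges: [-162.19, 162.19], [-47.58, 125.68], [4.15, 143.07], [-65.23, 245.23], [0.69, 171.88], [-170.13, 170.13]. Speed limits (degrees/s): [108.29, 108.29, 127.2, 180, 180, 180].

## Interface

Orientations are given as a 3x3 rotation matrix whose columns are the frame's x, y, z axes.
In Python, from plant import robot gives the robot as it stands.
- The arm moves only by the tool play_rows, never from a script. Its argument "steps" is a list of rows, each a list of 7 numbers: the closure in counts, from 0 (fully open) to 255 (shut), then the shift along the world's x, y, z in m, then the turn, a rotation vector about the world's x, y, z in rad. In form: [[grip, tx, ty, tz, rx, ry, rz], ...]. A call has 1 to 5 rows; each row is the pose to reach, as a shift and turn from the pose commanded when the call began; what a row does not reach only later rows make up. A row lasts 1/10 s, in which the tool goes at most 50 mm and 8.59 degrees, less where a joint would pass 70% of its speed; a pose out of reach is approached as far as the arm can. A call with a gripper value outside its range is refused whole. The fingers move at their own pace and stop on an object; "squeeze" is the grip in N (left out, the last holds). Time passes only in rows, so rows that repeat a pose let the fingers close. It gives the time, the measured TCP pose, the force and the opening at its end, in the units of the state.
- robot.observe(): the state, without advancing time (a new reading comes with each control period).
- robot.snapshot(name): name is "side" or "top"; returns a dict with "frame" (480x640x3 uint8, red, green, blue), "fx", "fy", "cx", "cy" (pixels), "k1" (the pictures are not rectified: a ray, as slopes to the right and down, at radius r is drawn at 1 + k1 r^2 times it, then the intrinsics apply), "rvec" (rotation vector, rad) and "tvec" (3), from world to camera coordinates, as OpenCV has them. Camera axes: x right, y down, z forward; pixel columns grow to the right and rows downward; lengths in m; the calibration is good to about 2 mm. A picture is of the moment at which its call begins. There is no depth.
- robot.finish_job(): hands the job in, once; it reports no verdict.
Trained networks look in the newest picture that a camera, given by its name, has taken for a name from the list of things; names that differ only in an ending like _2 or _b are one class to them, and where a whole thing is asked for, a point or a joint stands for the part that bears it (a point fixed in the world has none). Each returns a list of dicts, best first, with "p" (0 to 1); they miss things now and then, are a little off and sometimes report something else, mostly with a low value. They report only what shows in the picture. A call takes as long as a camera call. They do not tell look-alikes from the thing itself.
- robot.trace(camera, label): "pixels" (480x640 bool, what is visible of it).
- robot.landmark_of(camera, label): "centre" ([x, y, z] in m, in world coordinates, good to about 4 mm: a listed point, or the origin of a listed thing).
The state is a dict: "time_s": time; "joints": joint angles; "dq": joint speeds; "joint_torque": joint torques, N m; "eef_pos": TCP position; "tool_rot": TCP orientation; "force": force on the tool from outside, world axes, zero at the start; "ft_torque": the same for the moment, N m; "grip_width": finger opening in m.
Only numpy, scipy, OpenCV 4.12 (cv2) and the standard library are available. Lean on these libraries where they do the work, as an engineer would, in place of code of your own. Each camera call takes 0.05 s, during which the arm holds its last target. There are 200 camera calls.

## Task

The glue-up is done: pull open the low cabinet's drawer, lay every hinged clamp whose jaws are ratcheted shut in it, and lay any whose jaws stand open in the shallow metal tray. Lay each one flat, none on top of another, with its jaws left as you found them (shut stays shut, open stays open), then push the drawer fully closed. Leave the bottle cap, the tile and the jar beside the clamps where they are.

Things in the scene. Friction and masses are not known exactly. Their poses are not given: they have to be found in the camera images.
- clamp1_mid (a point): Black hinged hand clamp lying flat. Point on its hinge axis, 21 mm above its underside. Part to grip: the grey steel housing round the hinge, 30 (x) x 26 (y) x 42 mm high; its upper 24 mm stand clear above the arms, which are 18 mm thick. x: hinge to jaw tips (52 mm); handles reach 90 mm to -x; z up. Shut about 45 mm wide, open about 80 mm. 0.17 kg, centre of mass within 15 mm of the hinge.
- clamp1_jaw (a joint): Opening of clamp1, rad: 0 = ratcheted shut, jaws touching. Shut clamps read under 0.05, open ones 0.4 to 0.65. One arm is fixed in the clamp's frame (jaw on +y, handle on -y); the other turns, its jaw to -y, its handle to +y. Stiff (0.15 N m): stays as it is, but squeezing across the handles closes an open clamp.
- clamp2_mid (a point): Black hinged hand clamp lying flat. Point on its hinge axis, 21 mm above its underside. Part to grip: the grey steel housing round the hinge, 30 (x) x 26 (y) x 42 mm high; its upper 24 mm stand clear above the arms, which are 18 mm thick. x: hinge to jaw tips (52 mm); handles reach 90 mm to -x; z up. Shut about 45 mm wide, open about 80 mm. 0.17 kg, centre of mass within 15 mm of the hinge.
- clamp2_jaw (a joint): Opening of clamp2, rad: 0 = ratcheted shut, jaws touching. Shut clamps read under 0.05, open ones 0.4 to 0.65. One arm is fixed in the clamp's frame (jaw on +y, handle on -y); the other turns, its jaw to -y, its handle to +y. Stiff (0.15 N m): stays as it is, but squeezing across the handles closes an open clamp.
- clamp3_mid (a point): Black hinged hand clamp lying flat. Point on its hinge axis, 21 mm above its underside. Part to grip: the grey steel housing round the hinge, 30 (x) x 26 (y) x 42 mm high; its upper 24 mm stand clear above the arms, which are 18 mm thick. x: hinge to jaw tips (52 mm); handles reach 90 mm to -x; z up. Shut about 45 mm wide, open about 80 mm. 0.17 kg, centre of mass within 15 mm of the hinge.
- clamp3_jaw (a joint): Opening of clamp3, rad: 0 = ratcheted shut, jaws touching. Shut clamps read under 0.05, open ones 0.4 to 0.65. One arm is fixed in the clamp's frame (jaw on +y, handle on -y); the other turns, its jaw to -y, its handle to +y. Stiff (0.15 N m): stays as it is, but squeezing across the handles closes an open clamp.
- drawer (a joint): How far the drawer is out, m: 0 fully closed, 0.198 at its stop; it starts a little ajar and slides towards the robot with about 1 N of friction. It is the one drawer of a low plain plywood cabinet, fixed, 280 mm deep and wide, 100 mm high, standing left or right of the clamps, with the tray on the other side.
- drawer_floor (a point): Middle of the front edge of the drawer's inner floor, 22 mm above the bench; moves with the drawer; x into the cabinet, z up. Inside 235 mm (x = 0 to 0.235) by 238 mm (y), side walls 56 mm above the floor; front 15 mm thick, 65 mm above the floor, outer face at x = -0.021. With the drawer q out, the cabinet's top covers what lies beyond x = q - 0.006.
- drawer_handle (a point): Middle of the drawer's steel bar handle, about 62 mm above the bench: a round bar about 10 mm thick along y, 120 mm long, 35 mm out from the drawer's front. It can be pinched from above, one finger behind it. Axes as the drawer's: -x pulls open. Moves with the drawer.
- tray_floor (a point): Centre of the inner floor of a shallow open aluminium tray, fixed: 220 mm (x) by 270 mm (y) outside, 30 mm high, wall and floor 5 mm, so the floor lies 5 mm above the bench. z up.
- cap: Bystander, to be left alone: white bottle cap, disc 32 mm across, 14 mm high. Origin at its underside.
- tile: Bystander, to be left alone: flecked green sample tile, 70 x 70 x 12 mm, lying flat. Origin at its underside.
- jar: Bystander, to be left alone: white closed jar, 60 mm across, 75 mm high. Origin at its underside.
Things that resemble listed ones, but are neither listed nor needed, are in the scene too. What is shaped like the part that bears clamp2_mid but orange or turquoise is not meant. Leave any red look-alike of the part that bears clamp3_mid alone.

How it is judged:
By the outcome, as a careful person would: the job done as asked, in the order asked, and still so for the second after the job is handed in, with the robot touching nothing.
It also fails if it takes over 72 s, if anything falls off the work surface, if the arm or the gripper's body presses on something with over 40 N, if the wrist force passes 120 N, or if a joint passes its speed limit or range.

## Working session

There is one attempt and no reset: what is moved stays moved. The work goes in short steps, Python scripts to look and compute and a tool call to move; the robot and the scene stay as the last step left them, time stands still between calls to the robot, and variables do not carry over. Pictures are saved under pics/ and viewed, about 8 in all and at most 12, crops included, and the job is handed in when it is done.

Besides the shell and the picture viewer there is one more tool, called after ">>>" as name(argument=value, ...) on one line, values as JSON. play_rows: Moves the arm, as the interface text tells. Its arguments: {"type":"object","properties":{"steps":{"type":"array"},"squeeze":{"type":"number"}},"required":["steps"]}

```bash
ls; mkdir -p pics
cat > h.py <<'E'
from plant import robot
import cv2, numpy as np
def snap(n,f):
    s=robot.snapshot(n); cv2.imwrite(f'pics/{f}.png',cv2.cvtColor(s['frame'],cv2.COLOR_RGB2BGR)); return s
def ray(s,u,v):
    K=np.array([[s['fx'],0,s['cx']],[0,s['fy'],s['cy']],[0,0,1.]])
    d=np.array([s['k1'],0,0,0.])
    p=cv2.undistortPoints(np.array([[[u,v]]],float),K,d)[0,0]
    R=cv2.Rodrigues(np.array(s['rvec'],float))[0]; t=np.array(s['tvec'],float)
    return -R.T@t, R.T@np.array([p[0],p[1],1])
def at(s,u,v,z):
    c,r=ray(s,u,v); return c+r*(z-c[2])/r[2]
def proj(s,P):
    K=np.array([[s['fx'],0,s['cx']],[0,s['fy'],s['cy']],[0,0,1.]])
    return cv2.projectPoints(np.array(P,float).reshape(-1,3),np.array(s['rvec'],float),np.array(s['tvec'],float),K,np.array([s['k1'],0,0,0.]))[0][:,0]
E
python3 - <<'E'
from h import *
np.set_printoptions(precision=4,suppress=True)
for n in ['top','side']:
    s=snap(n,n+'0')
    for l in ['clamp1_mid','drawer_floor','drawer_handle','tray_floor','cap','tile','jar']:
        for d in robot.landmark_of(n,l): 
            print(n,l,round(d['p'],2),np.round(d['centre'],4),proj(s,d['centre'])[0].round())
print(robot.observe())
a=cv2.imread('pics/top0.png');b=cv2.imread('pics/side0.png')
E
```

```text
pics
top clamp1_mid 0.83 [0.6739 0.0158 0.0208] [331. 178.]
top drawer_floor 0.57 [ 0.5803 -0.3588  0.0232] [474. 214.]
top drawer_handle 0.86 [ 0.5244 -0.3549  0.0633] [478. 235.]
top tray_floor 0.88 [0.5266 0.3893 0.0049] [190. 233.]
top cap 0.47 [ 0.6946  0.143  -0.0058] [284. 172.]
top tile 0.91 [ 0.7103 -0.1549 -0.0021] [395. 167.]
top jar 0.91 [ 0.7834  0.0386 -0.0019] [323. 139.]
side clamp1_mid 0.95 [0.6757 0.0133 0.0208] [260. 240.]
side drawer_floor 0.86 [ 0.5812 -0.3543  0.0258] [341. 171.]
side drawer_handle 0.93 [ 0.5227 -0.355   0.0646] [361. 163.]
side tray_floor 0.94 [0.5233 0.3899 0.0027] [248. 393.]
side tray_floor 0.32 [ 0.578  -0.3557  0.0242] [342. 172.]
side cap 0.63 [0.696  0.1379 0.0004] [230. 277.]
side tile 0.74 [ 0.7137 -0.1537 -0.0018] [274. 207.]
side jar 0.91 [0.7876 0.0336 0.0014] [217. 241.]
side jar 0.17 [0.4322 0.0873 0.0165] [345. 286.]
{'time_s': 0.8, 'joints': array([-73.5559,   6.6446,  82.5944,  -0.0012,  90.7549,  -2.1667]), 'dq': array([-0.0516,  0.0158,  0.0009, -0.1501,  0.0103, -0.005 ]), 'joint_torque': array([ -0.0029, -72.0956, -62.2736,   0.0777,   0.0181,  -0.    ]), 'eef_pos': array([ 0.2154, -0.6397,  0.2187]), 'tool_rot': array([[ 0.3191,  0.    ,  0.9477],
       [-0.9477, -0.0001,  0.3191],
       [ 0.0001, -1.    , -0.    ]]), 'force': array([0.3404, 0.0625, 0.2032]), 'ft_torque': array([0.0225, 0.0153, 0.0496]), 'grip_width': 0.09307038198445645}
```

Run:
```python
import cv2
a=cv2.imread('pics/top0.png'); cv2.imwrite('pics/top0c.png',cv2.resize(a[100:320,140:560],None,fx=1.9,fy=1.9,interpolation=cv2.INTER_CUBIC))
```

```text
(no output)
```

View pics/top0c.png

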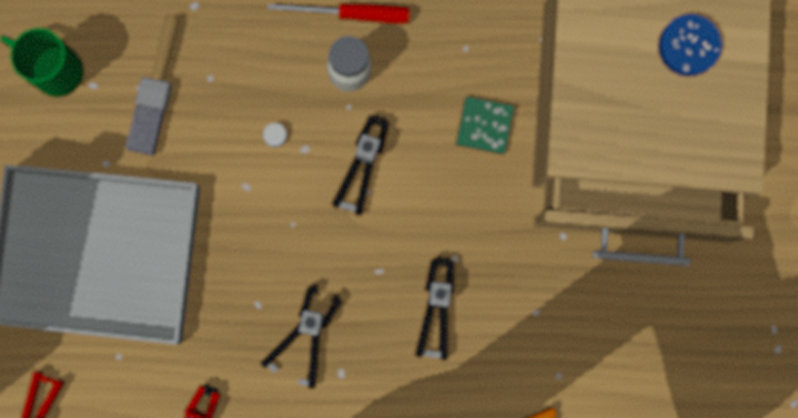

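View pics/side0.png

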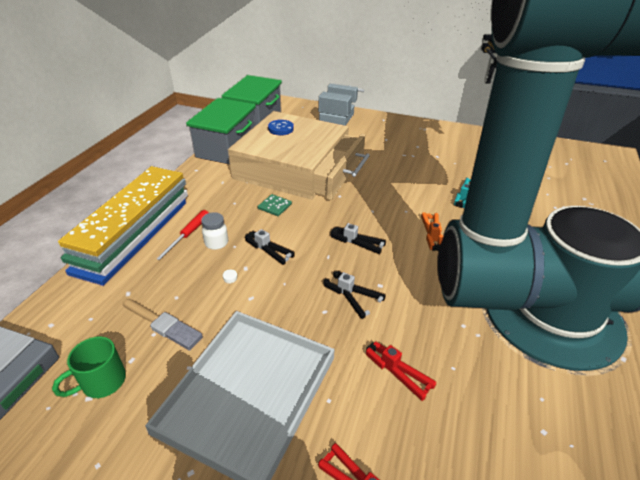

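```bash
cat > m.py <<'E'
from h import *
np.set_printoptions(precision=4,suppress=True)
def clamp_pose(s,H):
    "H: approx hinge xy (landmark); refine from dark arms: PCA axis & extents"
    im=s['frame'].astype(int); dark=(im.max(2)<60)
    v,u=np.nonzero(dark); P=np.array([at(s,a,b,0.018)[:2] for a,b in zip(u,v) if np.hypot(*(at(s,a,b,0.018)[:2]-H[:2]))<0.11])
    d=P-H[:2]; w,V=np.linalg.eigh(d.T@d); a=V[:,1]
    if (d@a).max()>-(d@a).min(): a=-a   # handles are the long side
    n=np.array([-a[1],a[0]])
    print('n',len(P),'axis deg',np.degrees(np.arctan2(a[1],a[0])).round(1),'along',(d@a).min().round(3),(d@a).max().round(3),'across',(d@n).min().round(3),(d@n).max().round(3))
    h=d[(d@a)<-0.03]; j=d[(d@a)>0.02]
    for nm,q in (('handles',h),('jaws',j)):
        ang=np.degrees(np.arctan2(q@n,np.abs(q@a))) if len(q) else [0]
        print('  ',nm,len(q),'ang pct',np.percentile(ang,[5,50,95]).round(1))
    return a
E
python3 - <<'E'
from m import *
s=snap('top','top1')
for l in ['clamp1_mid','clamp2_mid','clamp3_mid']:
    for d in robot.landmark_of('top',l):
        c=d['centre'];print(l,round(d['p'],2),c,proj(s,c)[0].round()); 
g=[(333.7,177.4),(371.6,254.7),(303,269.5)]
im=s['frame'].astype(int)
# drawn from housing: grey blob near guess, at z=.042
for u,v in g:
    w=im[int(v)-9:int(v)+10,int(u)-9:int(u)+10]; m=(w.min(2)>85)&((w.max(2)-w.min(2))<30)
    yy,xx=np.nonzero(m); cu,cv_=xx.mean()+int(u)-9,yy.mean()+int(v)-9
    H=at(s,cu,cv_,0.042); print('housing',m.sum(),(cu,cv_),H); clamp_pose(s,H)
# handle direction/ drawer
for d in robot.trace('top','drawer_handle')[:1]:
    v,u=np.nonzero(d['pixels']); print('handle px',d['p'],len(u),u.min(),u.max(),v.min(),v.max())
    L=[at(s,a,b,0.062)[:2] for a,b in zip(u,v)]; L=np.array(L); c=L.mean(0); w,V=np.linalg.eigh(np.cov((L-c).T)); print(c,V[:,1],np.degrees(np.arctan2(*V[::-1,1])),((L-c)@V[:,1]).min(),((L-c)@V[:,1]).max())
for n,p in {'cabL':(550/1.9+140,178/1.9+100),'cabR':(765/1.9+140,190/1.9+100)}.items(): print(n,at(s,*p,0.1))
f=s['frame'][...,::-1]
cr=[cv2.resize(f[int(v)-35:int(v)+45,int(u)-32:int(u)+33],None,fx=4,fy=4,interpolation=cv2.INTER_CUBIC) for u,v in g]
cv2.imwrite('pics/cl.png',np.hstack(cr))
E
```

```text
clamp1_mid 0.91 [0.6749, 0.0141, 0.0188] [332. 177.]
clamp2_mid 0.97 [0.4795, -0.0841, 0.0232] [369. 252.]
clamp2_mid 0.81 [0.2741, -0.1718, 0.0203] [402. 332.]
clamp2_mid 0.62 [0.2207, -0.3838, 0.017] [484. 353.]
clamp3_mid 0.94 [0.2942, 0.2441, 0.0231] [241. 323.]
clamp3_mid 0.93 [0.276, 0.4805, 0.018] [152. 328.]
clamp3_mid 0.67 [0.4348, 0.0859, 0.0238] [303. 269.]
housing 107 (np.float64(332.9252336448598), np.float64(177.60747663551402)) [0.6693 0.0109 0.042 ]
n 275 axis deg -19.6 along -0.085 0.052 across -0.021 0.018
   handles 133 ang pct [-20.5   7.7  17.1]
   jaws 86 ang pct [-29.3  -2.7  24.1]
housing 106 (np.float64(371.04716981132077), np.float64(254.64150943396226)) [ 0.4723 -0.0879  0.042 ]
n 311 axis deg -5.3 along -0.084 0.052 across -0.02 0.021
   handles 150 ang pct [-20.2  -9.5  17.9]
   jaws 99 ang pct [-31.6  -5.7  23.8]
housing 106 (np.float64(302.89622641509436), np.float64(269.7358490566038)) [0.4322 0.0849 0.042 ]
n 294 axis deg -22.8 along -0.079 0.05 across -0.037 0.04
   handles 135 ang pct [-31.  -22.2  31.7]
   jaws 81 ang pct [-38.4 -18.8  34.6]
handle px 0.72 3131 421 536 193 239
[ 0.5798 -0.3547] [0.0693 0.9976] 86.02374551062805 -0.15054795740738747 0.1426826678554952
cabL [ 0.62   -0.2242  0.1   ]
cabR [ 0.6082 -0.5039  0.1   ]
```

View pics/cl.png

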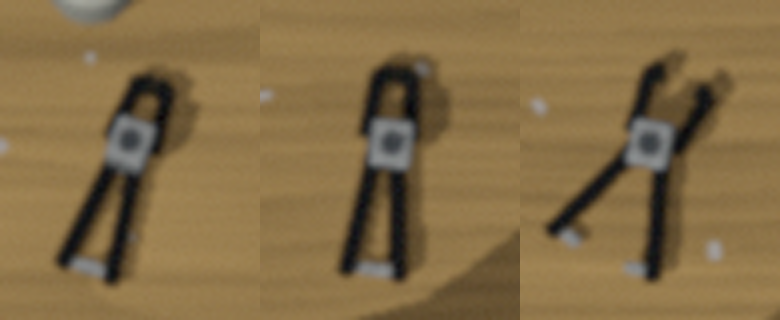

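Clamps: px (333,177) = clamp1 has touching jaws and latched handles, so it is shut. Px (371,254) = clamp2 is shut too. Px (303,270) = clamp3 has its jaws apart, so it is open. All three are black with grey housings. The red ones at (241,323) and (152,328), the orange at (402,332) and the turquoise at (484,353) are look-alikes and stay. The cabinet is on the right with the drawer handle at px (478,235); the tray is on the left at (190,233). I go to the handle first.

>>> play_rows(steps=[[186,0.034,0.032,-0.01,0,0,0.13],[186,0.068,0.064,-0.02,0,0,0.26],[186,0.102,0.096,-0.03,0,0,0.39],[186,0.136,0.128,-0.04,0,0,0.52],[186,0.17,0.16,-0.05,0,0,0.65]], squeeze=25)

```text
time_s: 1.55
eef_pos: [0.3864, -0.4783, 0.1684]
tool_rot: [[0.83, 0.0, 0.557], [-0.557, -0.0, 0.83], [0.0, -1.0, -0.0]]
force: [0.3, -0.1, 0.1]
grip_width: 0.0575
```

>>> play_rows(steps=[[186,0.034,0.032,-0.01,0,0,0.13],[186,0.068,0.064,-0.02,0,0,0.26],[186,0.102,0.096,-0.03,0,0,0.39],[186,0.137,0.125,-0.05,0,0,0.526],[186,0.137,0.125,-0.05,0,0,0.526]])

```text
time_s: 2.05
eef_pos: [0.5247, -0.3508, 0.1159]
tool_rot: [[0.998, -0.002, 0.061], [-0.061, 0.003, 0.998], [-0.002, -1.0, 0.002]]
force: [0.1, 0.5, -0.4]
grip_width: 0.0257
```

>>> play_rows(steps=[[186,-0.002,-0.003,-0.03,0,0,0],[186,-0.002,-0.003,-0.055,0,0,0],[186,-0.002,-0.003,-0.071,0,0,0]])

```text
time_s: 2.35
eef_pos: [0.5197, -0.3577, 0.046]
tool_rot: [[0.997, -0.001, 0.071], [-0.071, 0.001, 0.997], [-0.001, -1.0, 0.001]]
force: [0.6, 0.8, 0.5]
grip_width: 0.0251
```

Run:
```python
from h import *
o=robot.observe();print(o['eef_pos'],o['force'])
s=snap('side','s2'); f=cv2.imread('pics/s2.png')
cv2.imwrite('pics/s2c.png',cv2.resize(f[90:240,260:460],None,fx=4,fy=4,interpolation=cv2.INTER_CUBIC))
```

```text
[ 0.51969196 -0.35769725  0.04598025] [0.61805248 0.81924811 0.4602785 ]
```

View pics/s2c.png

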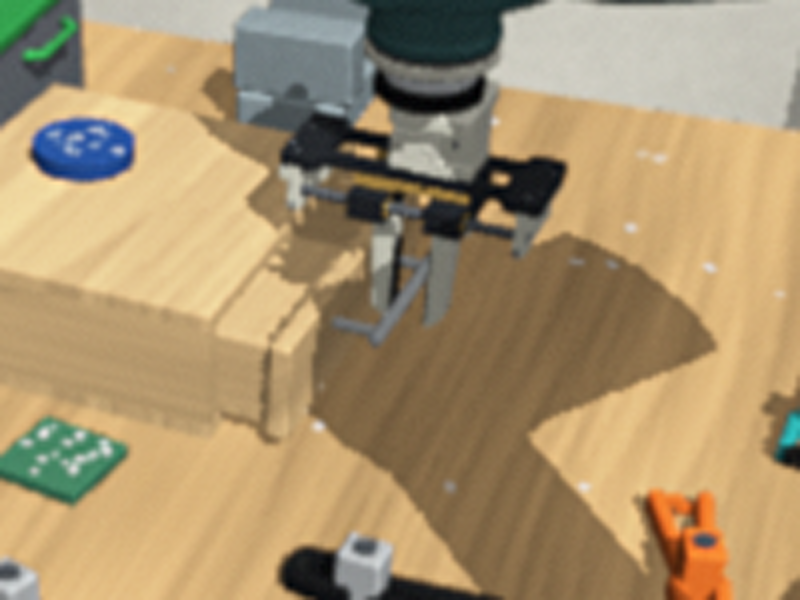

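>>> play_rows(steps=[[240,0,0,0,0,0,0],[240,0,0,0,0,0,0],[240,0,0,0,0,0,0],[240,-0.015,0.001,0,0,0,0],[240,-0.04,0.003,0,0,0,0]])

```text
time_s: 2.9
eef_pos: [0.481, -0.3555, 0.0492]
tool_rot: [[0.998, 0.002, 0.069], [-0.069, -0.002, 0.998], [0.002, -1.0, -0.002]]
force: [0.5, -5.8, 8.2]
grip_width: 0.0104
```

>>> play_rows(steps=[[240,-0.03,0.002,0,0,0,0],[240,-0.06,0.004,0,0,0,0],[240,-0.085,0.006,0,0,0,0],[240,-0.1,0.007,0,0,0,0],[240,-0.106,0.0075,0,0,0,0]])

```text
time_s: 3.4
eef_pos: [0.3732, -0.3481, 0.0492]
tool_rot: [[0.997, 0.002, 0.071], [-0.071, -0.003, 0.997], [0.002, -1.0, -0.003]]
force: [1.1, -6.3, 2.0]
grip_width: 0.0099
```

>>> play_rows(steps=[[240,-0.003,0.0002,0,0,0,0],[240,-0.006,0.0004,0,0,0,0],[240,-0.008,0.0005,0,0,0,0]])

```text
time_s: 3.7
eef_pos: [0.3685, -0.3478, 0.0493]
tool_rot: [[0.997, 0.008, 0.07], [-0.07, -0.004, 0.998], [0.008, -1.0, -0.003]]
force: [37.2, -8.9, -14.2]
grip_width: 0.0102
```

>>> play_rows(steps=[[240,-0.002,0.0001,0,0,0,0],[240,-0.004,0.0002,0,0,0,0]])

```text
time_s: 3.9
eef_pos: [0.3669, -0.3477, 0.0494]
tool_rot: [[0.997, 0.013, 0.07], [-0.07, -0.005, 0.998], [0.013, -1.0, -0.004]]
force: [49.6, -11.8, -20.4]
grip_width: 0.0134
```

>>> play_rows(steps=[[240,0.008,-0.0006,0,0,0,0],[240,0.008,-0.0006,0,0,0,0],[186,0.008,-0.0006,0,0,0,0],[186,0.008,-0.0006,0,0,0,0],[186,0.008,-0.0006,0,0,0,0]])

```text
time_s: 4.4
eef_pos: [0.37, -0.347, 0.0477]
tool_rot: [[0.998, -0.0, 0.07], [-0.07, 0.0, 0.998], [-0.0, -1.0, 0.0]]
force: [-0.1, 0.3, -0.1]
grip_width: 0.0243
```

>>> play_rows(steps=[[186,0,0,0.03,0,0,0],[186,0,0,0.07,0,0,0],[120,0,0.03,0.1,0,0,0],[120,0.02,0.07,0.1,0,0,0]])

```text
time_s: 4.8
eef_pos: [0.3903, -0.2782, 0.152]
tool_rot: [[0.997, 0.004, 0.073], [-0.073, -0.004, 0.997], [0.004, -1.0, -0.003]]
force: [1.3, 0.1, -0.2]
grip_width: 0.0365
```

Run:
```python
from m import *
o=robot.observe();print(o['time_s'],o['eef_pos'],o['force'],o['grip_width'],o['joints'])
for n in ['top','side']:
    s=snap(n,n+'3')
    for l in ['drawer_floor','drawer_handle','clamp2_mid']:
        for d in robot.landmark_of(n,l): print(n,l,round(d['p'],2),np.round(d['centre'],4))
```

```text
4.8 [ 0.3903 -0.2782  0.152 ] [ 1.3338  0.1031 -0.2458] 0.036471282602816776 [-38.509  -17.2864 111.0742  -0.0244  85.8978 -34.3146]
top drawer_floor 0.87 [ 0.4299 -0.3489  0.0219]
top clamp2_mid 0.94 [ 0.2729 -0.1704  0.0188]
top clamp2_mid 0.85 [ 0.2207 -0.3812  0.0194]
top clamp2_mid 0.65 [ 0.4737 -0.089   0.02  ]
side drawer_floor 0.79 [ 0.4284 -0.344   0.0234]
side drawer_floor 0.35 [0.6731 0.0092 0.0213]
side drawer_handle 0.82 [ 0.3695 -0.3434  0.0647]
side clamp2_mid 0.88 [ 0.4722 -0.087   0.0243]
side clamp2_mid 0.75 [0.6742 0.0078 0.0233]
side clamp2_mid 0.7 [ 0.2756 -0.1684  0.0227]
side clamp2_mid 0.35 [ 0.7101 -0.15   -0.0055]
```

>>> play_rows(steps=[[90,0.016,0.045,0,0,0,0],[90,0.036,0.09,0,0,0,0],[90,0.056,0.132,-0.01,0,0,0],[90,0.076,0.172,-0.025,0,0,-0.02],[90,0.0825,0.19,-0.06,0,0,-0.02]])

```text
time_s: 5.7
eef_pos: [0.475, -0.0854, 0.089]
tool_rot: [[0.996, 0.004, 0.09], [-0.09, -0.0, 0.996], [0.004, -1.0, -0.0]]
force: [1.3, -0.7, -0.0]
grip_width: 0.0601
```

>>> play_rows(steps=[[90,0,0,-0.03,0,0,0],[90,0,0,-0.055,0,0,0],[90,0,0,-0.067,0,0,0],[90,0,0,-0.067,0,0,0]])

```text
time_s: 6.1
eef_pos: [0.4725, -0.0876, 0.0197]
tool_rot: [[0.996, -0.002, 0.091], [-0.091, 0.0, 0.996], [-0.002, -1.0, 0.0]]
force: [-0.5, -0.3, 0.6]
grip_width: 0.06
```

Run:
```python
from m import *
o=robot.observe();print(o['time_s'],o['eef_pos'],o['force'],o['grip_width'])
s=snap('side','s4'); f=cv2.imread('pics/s4.png')
cv2.imwrite('pics/s4c.png',cv2.resize(f[170:290,270:430],None,fx=4,fy=4,interpolation=cv2.INTER_CUBIC))
```

```text
6.1 [ 0.4725 -0.0876  0.0197] [-0.5272 -0.3181  0.5827] 0.06004687408835605
```

View pics/s4c.png

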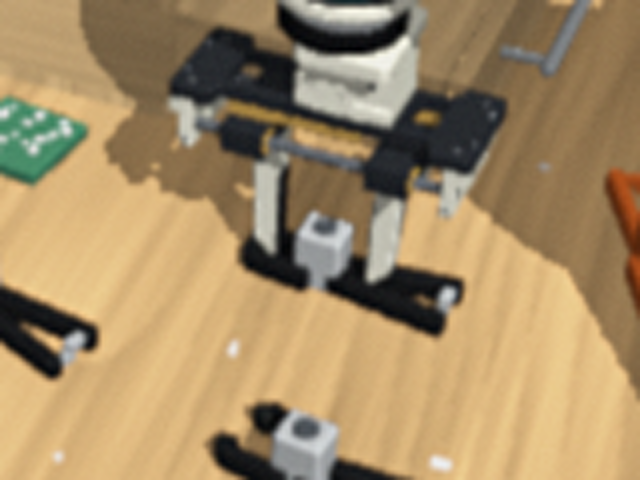

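The housing (~(322,250) in the crop) stands between the fingers, clear of the arms. I close and lift.

>>> play_rows(steps=[[200,0,0,0.003,0,0,0],[200,0,0,0.003,0,0,0],[200,0,0,0.003,0,0,0],[200,0,0,0.003,0,0,0],[200,0,0,0.003,0,0,0]], squeeze=30)

```text
time_s: 6.65
eef_pos: [0.473, -0.0872, 0.0239]
tool_rot: [[0.996, 0.0, 0.09], [-0.09, -0.0, 0.996], [0.0, -1.0, -0.0]]
force: [-0.6, -0.3, 1.4]
grip_width: 0.0297
```

>>> play_rows(steps=[[200,0,0,0.02,0,0,0],[200,0,0,0.05,0,0,0],[200,0,0,0.09,0,0,0],[200,0,0,0.13,0,0,0]])

```text
time_s: 7.05
eef_pos: [0.4724, -0.0869, 0.1547]
tool_rot: [[0.996, -0.001, 0.09], [-0.09, 0.0, 0.996], [-0.001, -1.0, 0.0]]
force: [0.9, -0.1, -1.8]
grip_width: 0.0302
```

>>> play_rows(steps=[[200,0.007,-0.047,0,0,0,0],[200,0.014,-0.094,0,0,0,0],[200,0.022,-0.141,0,0,0,0],[200,0.03,-0.188,0,0,0,0.01],[200,0.038,-0.235,0,0,0,0.02]])

```text
time_s: 7.55
eef_pos: [0.5108, -0.3241, 0.1534]
tool_rot: [[0.998, -0.0, 0.07], [-0.07, 0.0, 0.998], [-0.0, -1.0, 0.0]]
force: [1.2, -0.2, -1.7]
grip_width: 0.0298
```

>>> play_rows(steps=[[200,0.008,-0.045,0,0,0,0],[200,0.0165,-0.085,-0.005,0,0,0],[200,0.0175,-0.09,-0.035,0,0,0],[200,0.0175,-0.09,-0.075,0,0,0],[200,0.0175,-0.09,-0.09,0,0,0]])

```text
time_s: 8.05
eef_pos: [0.5269, -0.4112, 0.0591]
tool_rot: [[0.998, -0.004, 0.07], [-0.07, 0.004, 0.998], [-0.004, -1.0, 0.003]]
force: [-0.7, 0.5, -2.9]
grip_width: 0.0294
```

Run:
```python
from m import *
o=robot.observe();print(o['time_s'],o['eef_pos'],o['force'],o['grip_width'],o['joints'])
```

```text
8.05 [ 0.5269 -0.4112  0.0591] [-0.654   0.5165 -2.9042] 0.029436629074789864 [-40.1592  10.887   92.9721  -0.0001  76.4599 -36.1227]
```

>>> play_rows(steps=[[200,0,0,-0.006,0,0,0],[200,0,0,-0.012,0,0,0],[200,0,0,-0.015,0,0,0],[200,0,0,-0.015,0,0,0]])

```text
time_s: 8.45
eef_pos: [0.5288, -0.4122, 0.0497]
tool_rot: [[0.998, 0.001, 0.07], [-0.07, -0.001, 0.998], [0.001, -1.0, -0.001]]
force: [-0.3, 0.2, -1.7]
grip_width: 0.0296
```

>>> play_rows(steps=[[200,0,0,-0.002,0,0,0],[200,0,0,-0.004,0,0,0],[200,0,0,-0.004,0,0,0]])

```text
time_s: 8.75
eef_pos: [0.529, -0.4124, 0.0459]
tool_rot: [[0.998, 0.002, 0.07], [-0.07, -0.001, 0.998], [0.002, -1.0, -0.001]]
force: [0.4, 0.9, 4.6]
grip_width: 0.03
```

>>> play_rows(steps=[[110,0,0,0,0,0,0],[110,0,0,0,0,0,0],[110,0,0,0,0,0,0],[110,0,0,0.02,0,0,0],[110,0,0,0.06,0,0,0]])

```text
time_s: 9.25
eef_pos: [0.5272, -0.4111, 0.102]
tool_rot: [[0.998, -0.004, 0.07], [-0.07, 0.004, 0.998], [-0.005, -1.0, 0.003]]
force: [-0.9, -0.6, 0.2]
grip_width: 0.0528
```

>>> play_rows(steps=[[110,0.0,0.0,0.045,0,0,0],[110,0.015,0.04,0.055,0,0,-0.05],[110,0.03,0.085,0.055,0,0,-0.1],[110,0.045,0.13,0.055,0,0,-0.15],[110,0.06,0.175,0.055,0,0,-0.2]])

```text
time_s: 9.75
eef_pos: [0.5886, -0.2355, 0.1598]
tool_rot: [[0.963, 0.0, 0.269], [-0.269, -0.0, 0.963], [0.0, -1.0, -0.0]]
force: [0.8, -0.3, 0.3]
grip_width: 0.0533
```

>>> play_rows(steps=[[100,0.015,0.045,0,0,0,-0.03],[90,0.03,0.09,0,0,0,-0.07],[90,0.045,0.135,0,0,0,-0.07],[90,0.06,0.18,0,0,0,-0.07],[90,0.075,0.22,-0.01,0,0,-0.07]])

```text
time_s: 10.25
eef_pos: [0.6642, -0.0149, 0.151]
tool_rot: [[0.943, 0.002, 0.333], [-0.333, -0.0, 0.943], [0.002, -1.0, 0.001]]
force: [-0.3, -0.4, 0.8]
grip_width: 0.06
```

Run:
```python
from m import *
o=robot.observe();print(o['time_s'],o['eef_pos'],o['force'],o['grip_width'],o['joints'])
s=snap('side','s5')
for d in robot.landmark_of('side','clamp1_mid'): print(d)
s=snap('top','t5'); f=cv2.imread('pics/t5.png')
for d in robot.landmark_of('top','clamp2_mid'): print(d)
g=cv2.imread('pics/s5.png')
cv2.imwrite('pics/t5c.png',np.hstack([cv2.resize(f[150:310,400:560],None,fx=2.5,fy=2.5,interpolation=cv2.INTER_CUBIC),cv2.resize(g[140:300,200:360],None,fx=2.5,fy=2.5,interpolation=cv2.INTER_CUBIC)]))
```

```text
10.25 [ 0.6642 -0.0149  0.151 ] [-0.2685 -0.3823  0.8259] 0.06002216622538286 [-3.4844  6.7044 88.8246  0.0035 84.3415 15.9709]
{'centre': [0.6708, 0.0094, 0.021], 'p': 0.85}
{'centre': [0.2217, -0.3839, 0.0198], 'p': 0.97}
{'centre': [0.5302, -0.4131, 0.0425], 'p': 0.71}
{'centre': [0.2732, -0.1717, 0.0189], 'p': 0.69}
{'centre': [0.4313, 0.0868, 0.0261], 'p': 0.56}
```

View pics/t5c.png

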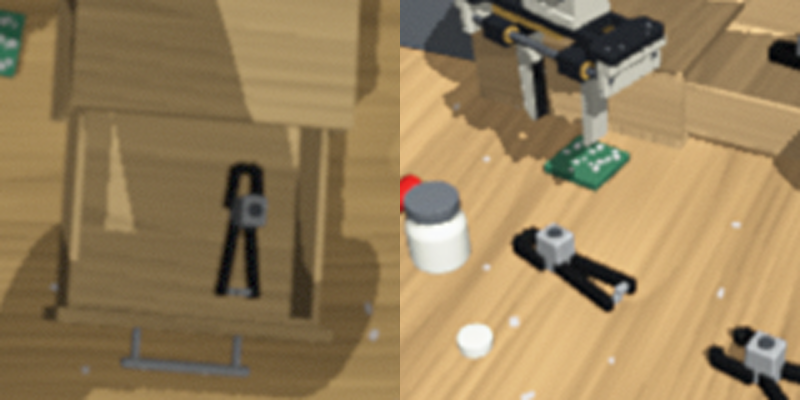

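>>> play_rows(steps=[[90,0.008,0.026,-0.02,0,0,0],[90,0.008,0.026,-0.06,0,0,0],[90,0.008,0.026,-0.1,0,0,0],[90,0.008,0.026,-0.123,0,0,0],[90,0.008,0.026,-0.125,0,0,0]])

```text
time_s: 10.95
eef_pos: [0.6696, 0.0076, 0.0214]
tool_rot: [[0.942, -0.005, 0.335], [-0.335, -0.0, 0.942], [-0.004, -1.0, -0.002]]
force: [0.5, -0.8, 0.6]
grip_width: 0.06
```

Run:
```python
from m import *
o=robot.observe();print(o['time_s'],o['eef_pos'],o['force'],o['grip_width'])
s=snap('side','s6'); f=cv2.imread('pics/s6.png')
cv2.imwrite('pics/s6c.png',cv2.resize(f[170:290,180:340],None,fx=4,fy=4,interpolation=cv2.INTER_CUBIC))
```

```text
10.95 [0.6696 0.0076 0.0214] [ 0.4562 -0.793   0.6328] 0.0599906995718067
```

View pics/s6c.png

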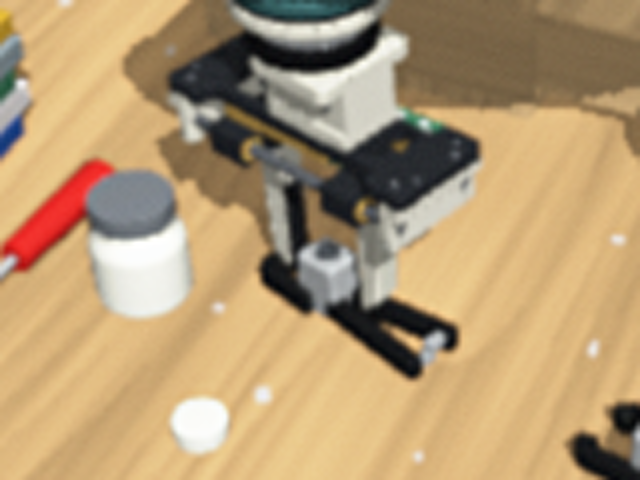

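>>> play_rows(steps=[[90,0,0.001,-0.002,0,0,0],[200,0,0.001,-0.002,0,0,0],[200,0,0.001,-0.002,0,0,0],[200,0,0.001,-0.002,0,0,0],[200,0,0.001,-0.002,0,0,0]])

```text
time_s: 11.5
eef_pos: [0.6716, 0.0099, 0.0232]
tool_rot: [[0.943, 0.001, 0.333], [-0.333, -0.0, 0.943], [0.001, -1.0, 0.0]]
force: [-0.3, 0.4, -0.3]
grip_width: 0.0328
```

>>> play_rows(steps=[[200,0,0,0.02,0,0,0],[200,0,0,0.05,0,0,0],[200,0,0,0.09,0,0,0],[200,0,0,0.13,0,0,0]])

```text
time_s: 11.9
eef_pos: [0.671, 0.0099, 0.1537]
tool_rot: [[0.943, -0.001, 0.333], [-0.333, -0.0, 0.943], [-0.001, -1.0, -0.0]]
force: [1.0, -0.2, -0.5]
grip_width: 0.0294
```

Run:
```python
from m import *
o=robot.observe();print(o['time_s'],o['eef_pos'],o['force'],o['grip_width'])
s=snap('side','s7'); f=cv2.imread('pics/s7.png')
print(robot.landmark_of('side','clamp1_mid'))
p=proj(s,o['eef_pos'])[0]; print(p); u,v=map(int,p)
cv2.imwrite('pics/s7c.png',cv2.resize(f[v-50:v+70,u-80:u+80],None,fx=4,fy=4,interpolation=cv2.INTER_CUBIC))
```

```text
11.9 [0.671  0.0099 0.1537] [ 1.0338 -0.2139 -0.5279] 0.029372576024358537
[{'centre': [0.6725, 0.0073, 0.1487], 'p': 0.69}]
[258.3471 195.0627]
```

View pics/s7c.png

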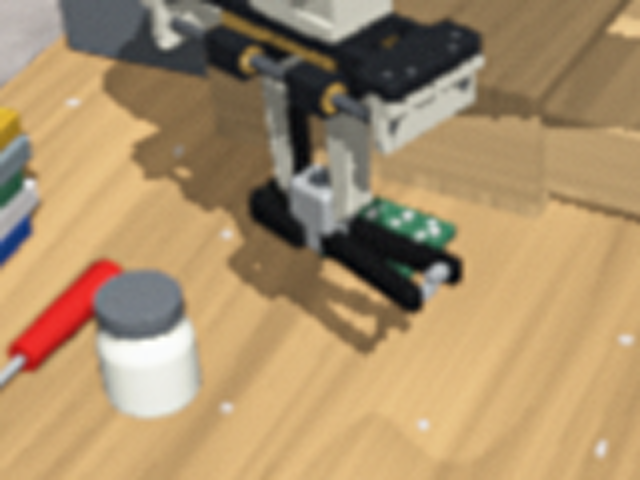

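>>> play_rows(steps=[[200,-0.018,-0.04,0,0,0,0.04],[200,-0.036,-0.08,0,0,0,0.08],[200,-0.054,-0.12,0,0,0,0.12],[200,-0.072,-0.16,0,0,0,0.16],[200,-0.09,-0.2,0,0,0,0.2]])

```text
time_s: 12.5
eef_pos: [0.5803, -0.1914, 0.1521]
tool_rot: [[0.99, -0.0, 0.138], [-0.138, 0.0, 0.99], [-0.0, -1.0, 0.0]]
force: [-0.5, 0.1, -1.7]
grip_width: 0.0295
```

>>> play_rows(steps=[[200,-0.018,-0.04,0,0,0,0.04],[200,-0.036,-0.08,0,0,0,0.07],[200,-0.045,-0.105,-0.01,0,0,0.07],[200,-0.045,-0.106,-0.05,0,0,0.07],[200,-0.045,-0.106,-0.085,0,0,0.07]])

```text
time_s: 13.0
eef_pos: [0.5358, -0.297, 0.0661]
tool_rot: [[0.997, 0.0, 0.072], [-0.072, -0.0, 0.997], [0.0, -1.0, -0.0]]
force: [1.3, 0.6, -2.2]
grip_width: 0.0297
```

>>> play_rows(steps=[[200,0,0,-0.008,0,0,0],[200,0,0,-0.014,0,0,0],[200,0,0,-0.018,0,0,0],[200,0,0,-0.018,0,0,0]])

```text
time_s: 13.4
eef_pos: [0.5369, -0.2962, 0.0506]
tool_rot: [[0.998, 0.001, 0.07], [-0.07, -0.001, 0.998], [0.001, -1.0, -0.001]]
force: [-0.1, 0.1, -2.4]
grip_width: 0.0295
```

>>> play_rows(steps=[[200,0,0,-0.002,0,0,0],[200,0,0,-0.004,0,0,0],[200,0,0,-0.004,0,0,0]])

```text
time_s: 13.7
eef_pos: [0.5378, -0.2965, 0.0482]
tool_rot: [[0.998, 0.004, 0.07], [-0.07, -0.001, 0.998], [0.004, -1.0, -0.001]]
force: [1.0, 3.5, 12.2]
grip_width: 0.0299
```

>>> play_rows(steps=[[110,0,0,0,0,0,0],[110,0,0,0,0,0,0],[110,0,0,0,0,0,0],[110,0,0,0.02,0,0,0],[110,0,0,0.06,0,0,0]])

```text
time_s: 14.2
eef_pos: [0.535, -0.2953, 0.1032]
tool_rot: [[0.998, -0.005, 0.07], [-0.07, 0.003, 0.998], [-0.005, -1.0, 0.002]]
force: [0.3, -0.1, 0.3]
grip_width: 0.053
```

>>> play_rows(steps=[[110,0.0,0.0,0.045,0,0,0],[110,-0.01,0.04,0.05,0,0,-0.03],[110,-0.022,0.085,0.05,0,0,-0.06],[110,-0.034,0.13,0.05,0,0,-0.087],[110,-0.046,0.175,0.05,0,0,-0.087]])

```text
time_s: 14.7
eef_pos: [0.4896, -0.1197, 0.1556]
tool_rot: [[0.987, 0.0, 0.158], [-0.158, 0.0, 0.987], [0.0, -1.0, 0.0]]
force: [1.3, -0.0, 1.4]
grip_width: 0.0529
```

>>> play_rows(steps=[[90,-0.012,0.045,0,0,0,0],[90,-0.024,0.09,0,0,0,0],[90,-0.038,0.135,0,0,0,0],[90,-0.05,0.18,-0.01,0,0,0],[90,-0.058,0.206,-0.04,0,0,0]])

```text
time_s: 15.2
eef_pos: [0.4326, 0.0874, 0.1177]
tool_rot: [[0.988, 0.005, 0.155], [-0.155, 0.001, 0.988], [0.005, -1.0, 0.002]]
force: [1.2, -0.6, 0.0]
grip_width: 0.0603
```

Run:
```python
from m import *
o=robot.observe();print(o['time_s'],o['eef_pos'],o['force'],o['grip_width'],o['joints'])
s=snap('side','s8')
for d in robot.landmark_of('side','clamp3_mid')+robot.landmark_of('side','clamp2_mid'): print(d)
s=snap('top','t8'); f=cv2.imread('pics/t8.png')
for d in robot.landmark_of('top','clamp1_mid'): print(d)
g=cv2.imread('pics/s8.png')
cv2.imwrite('pics/t8c.png',np.hstack([cv2.resize(f[150:310,400:560],None,fx=2.5,fy=2.5,interpolation=cv2.INTER_CUBIC),cv2.resize(g[180:340,260:420],None,fx=2.5,fy=2.5,interpolation=cv2.INTER_CUBIC)]))
```

```text
15.2 [0.4326 0.0874 0.1177] [ 1.2226 -0.6333  0.0106] 0.06030880250477265 [  8.1003 -21.6346 117.5451   0.0221  83.8109  17.0155]
{'centre': [0.4311, 0.0875, 0.0185], 'p': 0.95}
{'centre': [0.2964, 0.2403, 0.0237], 'p': 0.78}
{'centre': [0.2749, -0.168, 0.0215], 'p': 0.96}
{'centre': [0.2253, -0.3793, 0.0212], 'p': 0.81}
{'centre': [0.3728, -0.3441, 0.0614], 'p': 0.73}
{'centre': [0.5373, -0.2923, 0.0417], 'p': 0.62}
```

View pics/t8c.png

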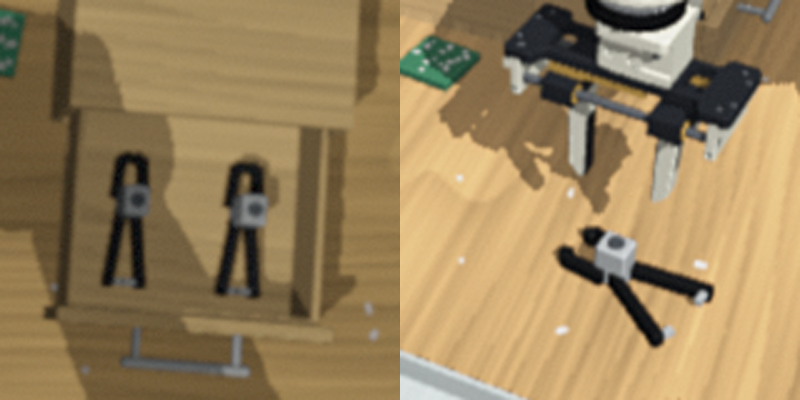

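>>> play_rows(steps=[[90,0,0,-0.035,0,0,0],[90,0,0,-0.07,0,0,0],[90,0,0,-0.09,0,0,0],[90,0,0,-0.09,0,0,0]])

```text
time_s: 15.85
eef_pos: [0.4318, 0.0837, 0.024]
tool_rot: [[0.987, -0.003, 0.158], [-0.158, -0.001, 0.987], [-0.003, -1.0, -0.001]]
force: [0.2, 0.4, 1.1]
grip_width: 0.0605
```

>>> play_rows(steps=[[90,0,0.001,-0.003,0,0,0],[200,0,0.001,-0.003,0,0,0],[200,0,0.001,-0.003,0,0,0],[200,0,0.001,-0.003,0,0,0],[200,0,0.001,-0.003,0,0,0]])

```text
time_s: 16.35
eef_pos: [0.4327, 0.0859, 0.0232]
tool_rot: [[0.988, 0.001, 0.156], [-0.156, 0.0, 0.988], [0.001, -1.0, 0.0]]
force: [0.9, -0.5, 1.1]
grip_width: 0.0328
```

>>> play_rows(steps=[[200,0,0,0,0,0,0],[200,0,0,0.02,0,0,0],[200,0,0,0.05,0,0,0],[200,0,0,0.08,0,0,0],[200,0,0,0.08,0,0,0]])

```text
time_s: 16.85
eef_pos: [0.4339, 0.0861, 0.1065]
tool_rot: [[0.988, 0.005, 0.156], [-0.156, 0.001, 0.988], [0.005, -1.0, 0.002]]
force: [-0.0, -0.3, -2.5]
grip_width: 0.0299
```

Run:
```python
from m import *
o=robot.observe();print(o['time_s'],o['eef_pos'],o['force'],o['grip_width'])
s=snap('side','s9')
for d in robot.landmark_of('side','clamp3_mid'): print(d)
```

```text
16.85 [0.4339 0.0861 0.1065] [-0.032  -0.3287 -2.4901] 0.02991593900412585
{'centre': [0.2987, 0.2409, 0.0174], 'p': 0.77}
{'centre': [0.4296, -0.3495, 0.0267], 'p': 0.59}
{'centre': [0.4306, 0.0857, 0.1055], 'p': 0.55}
```

>>> play_rows(steps=[[200,0.016,0.043,0,0,0,0],[200,0.032,0.086,0,0,0,0],[200,0.048,0.129,0,0,0,0],[200,0.064,0.172,0,0,0,0],[200,0.08,0.215,0,0,0,0]])

```text
time_s: 17.45
eef_pos: [0.512, 0.3025, 0.1004]
tool_rot: [[0.988, -0.002, 0.156], [-0.156, -0.001, 0.988], [-0.002, -1.0, -0.002]]
force: [0.1, -1.3, -1.0]
grip_width: 0.0299
```

>>> play_rows(steps=[[200,0.016,0.043,0,0,0,0],[200,0.028,0.078,0,0,0,0],[200,0.029,0.081,-0.03,0,0,0],[200,0.029,0.081,-0.055,0,0,0],[200,0.029,0.081,-0.064,0,0,0]])

```text
time_s: 17.95
eef_pos: [0.5395, 0.381, 0.0336]
tool_rot: [[0.988, -0.005, 0.156], [-0.156, -0.003, 0.988], [-0.005, -1.0, -0.004]]
force: [0.3, 0.6, -1.7]
grip_width: 0.0297
```

>>> play_rows(steps=[[200,0,0,-0.004,0,0,0],[200,0,0,-0.008,0,0,0],[200,0,0,-0.01,0,0,0],[200,0,0,-0.01,0,0,0]])

```text
time_s: 18.35
eef_pos: [0.5417, 0.3819, 0.0293]
tool_rot: [[0.988, 0.001, 0.157], [-0.157, 0.001, 0.988], [0.001, -1.0, 0.001]]
force: [0.6, 0.8, -1.8]
grip_width: 0.0297
```

>>> play_rows(steps=[[200,0,0,-0.002,0,0,0],[200,0,0,-0.003,0,0,0],[200,0,0,-0.003,0,0,0]])

```text
time_s: 18.65
eef_pos: [0.5419, 0.3822, 0.0281]
tool_rot: [[0.988, 0.002, 0.156], [-0.156, 0.001, 0.988], [0.001, -1.0, 0.001]]
force: [-5.9, -4.7, 15.1]
grip_width: 0.0297
```

>>> play_rows(steps=[[110,0,0,0.001,0,0,0],[110,0,0,0.001,0,0,0],[110,0,0,0.001,0,0,0],[110,0,0,0.02,0,0,0],[110,0,0,0.06,0,0,0]])

```text
time_s: 19.15
eef_pos: [0.54, 0.381, 0.0829]
tool_rot: [[0.988, -0.005, 0.156], [-0.156, -0.003, 0.988], [-0.004, -1.0, -0.004]]
force: [0.5, 0.2, 0.4]
grip_width: 0.0527
```

>>> play_rows(steps=[[180,0.0,0.0,0.04,0,0,0],[255,-0.01,-0.03,0.07,0,0,0],[255,-0.022,-0.075,0.07,0,0,0.02],[255,-0.036,-0.12,0.07,0,0,0.04],[255,-0.05,-0.165,0.07,0,0,0.087]])

```text
time_s: 19.65
eef_pos: [0.4906, 0.2155, 0.1556]
tool_rot: [[0.998, 0.0, 0.068], [-0.068, 0.0, 0.998], [0.0, -1.0, 0.0]]
force: [0.7, 0.1, 0.8]
grip_width: 0.0176
```

>>> play_rows(steps=[[255,-0.013,-0.044,0,0,0,0],[255,-0.026,-0.088,0,0,0,0],[255,-0.039,-0.132,0,0,0,0],[255,-0.052,-0.176,0,0,0,0],[255,-0.065,-0.22,0,0,0,0]])

```text
time_s: 20.15
eef_pos: [0.4255, -0.0045, 0.1558]
tool_rot: [[0.998, 0.001, 0.069], [-0.069, -0.0, 0.998], [0.001, -1.0, -0.0]]
force: [1.1, 0.2, 0.1]
grip_width: -0.0
```

>>> play_rows(steps=[[255,-0.014,-0.044,0,0,0,0],[255,-0.028,-0.088,0,0,0,0],[255,-0.042,-0.132,0,0,0,0],[255,-0.056,-0.176,0,0,0,0],[255,-0.07,-0.22,0,0,0,0]])

```text
time_s: 20.65
eef_pos: [0.3554, -0.2248, 0.1559]
tool_rot: [[0.998, 0.001, 0.07], [-0.07, -0.001, 0.998], [0.001, -1.0, -0.001]]
force: [1.9, 0.4, -0.4]
grip_width: 0.0002
```

Run:
```python
from m import *
o=robot.observe();print(o['time_s'],o['eef_pos'],o['force'],o['grip_width'],o['joints'])
s=snap('side','s10')
for l in ['drawer_handle','drawer_floor','clamp3_mid']:
  for d in robot.landmark_of('side',l): print(l,d)
s=snap('top','t10'); f=cv2.imread('pics/t10.png')
for l in ['clamp3_mid']:
  for d in robot.landmark_of('top',l): print(l,d)
cv2.imwrite('pics/t10c.png',cv2.resize(f[120:320,130:560],None,fx=1.86,fy=1.86,interpolation=cv2.INTER_CUBIC))
```

```text
20.65 [ 0.3554 -0.2248  0.1559] [ 1.8803  0.3797 -0.3576] 0.00021614427066820745 [-35.7931 -25.6727 116.8031   0.0024  88.8088 -31.7776]
drawer_handle {'centre': [0.3703, -0.3434, 0.0646], 'p': 0.8}
drawer_floor {'centre': [0.4294, -0.3451, 0.0271], 'p': 0.96}
clamp3_mid {'centre': [0.298, 0.2385, 0.0183], 'p': 0.94}
clamp3_mid {'centre': [0.536, 0.3811, 0.0225], 'p': 0.69}
clamp3_mid {'centre': [0.2741, 0.4805, 0.0173], 'p': 0.87}
clamp3_mid {'centre': [0.5422, 0.3824, 0.0279], 'p': 0.8}
clamp3_mid {'centre': [0.2945, 0.2434, 0.0264], 'p': 0.72}
```

View pics/t10c.png

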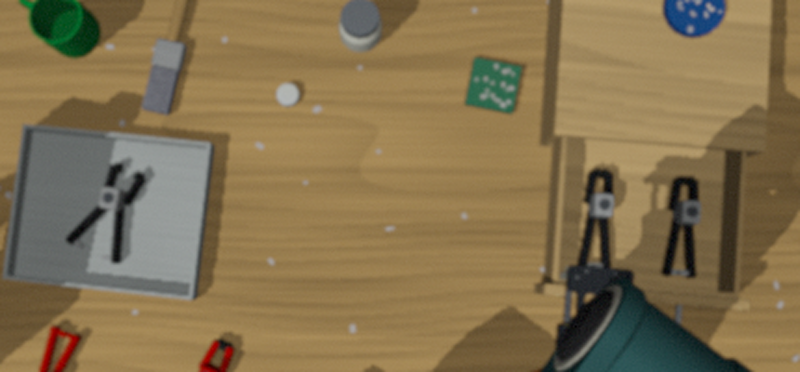

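>>> play_rows(steps=[[255,-0.012,-0.042,0,0,0,0],[255,-0.024,-0.084,0,0,0,0],[255,-0.034,-0.119,-0.02,0,0,0],[255,-0.034,-0.119,-0.06,0,0,0],[255,-0.034,-0.119,-0.095,0,0,0]])

```text
time_s: 21.45
eef_pos: [0.323, -0.3417, 0.0593]
tool_rot: [[0.998, 0.0, 0.069], [-0.069, -0.0, 0.998], [0.0, -1.0, -0.0]]
force: [-0.1, 0.0, -0.7]
grip_width: 0.0005
```

>>> play_rows(steps=[[255,0.004,0,-0.01,0,0,0],[255,0.01,-0.001,-0.01,0,0,0],[255,0.02,-0.001,-0.01,0,0,0],[255,0.035,-0.002,-0.01,0,0,0],[255,0.055,-0.004,-0.01,0,0,0]])

```text
time_s: 21.95
eef_pos: [0.3793, -0.3463, 0.0524]
tool_rot: [[0.998, 0.001, 0.07], [-0.07, -0.002, 0.998], [0.002, -1.0, -0.001]]
force: [-1.4, 0.2, 0.3]
grip_width: 0.0008
```

>>> play_rows(steps=[[255,0.02,-0.0014,0,0,0,0],[255,0.042,-0.003,0,0,0,0],[255,0.064,-0.0045,0,0,0,0],[255,0.086,-0.006,0,0,0,0],[255,0.106,-0.0075,0,0,0,0]])

```text
time_s: 22.45
eef_pos: [0.4861, -0.3535, 0.052]
tool_rot: [[0.998, 0.001, 0.069], [-0.069, -0.001, 0.998], [0.001, -1.0, -0.001]]
force: [-1.7, -0.2, 1.3]
grip_width: 0.0007
```

>>> play_rows(steps=[[255,0.015,-0.001,0,0,0,0],[255,0.028,-0.002,0,0,0,0],[255,0.038,-0.0027,0,0,0,0],[255,0.046,-0.0032,0,0,0,0],[255,0.05,-0.0035,0,0,0,0]])

```text
time_s: 22.95
eef_pos: [0.5339, -0.3572, 0.0507]
tool_rot: [[0.998, 0.0, 0.07], [-0.07, -0.0, 0.998], [0.0, -1.0, -0.0]]
force: [-1.9, 0.1, 1.4]
grip_width: 0.0005
```

>>> play_rows(steps=[[255,0.004,-0.0003,0,0,0,0],[255,0.008,-0.0006,0,0,0,0],[255,0.011,-0.0008,0,0,0,0]])

```text
time_s: 23.25
eef_pos: [0.5445, -0.358, 0.0507]
tool_rot: [[0.998, -0.0, 0.07], [-0.07, 0.0, 0.998], [-0.0, -1.0, 0.0]]
force: [-0.2, 1.2, 0.7]
grip_width: 0.0007
```

>>> play_rows(steps=[[255,0.003,-0.0002,0,0,0,0],[255,0.005,-0.0003,0,0,0,0]])

```text
time_s: 23.45
eef_pos: [0.5466, -0.3581, 0.0505]
tool_rot: [[0.998, -0.007, 0.07], [-0.07, 0.001, 0.998], [-0.007, -1.0, 0.001]]
force: [-39.9, 6.0, 19.3]
grip_width: 0.0001
```

>>> play_rows(steps=[[255,-0.006,0.0004,0,0,0,0],[255,-0.03,0.002,0,0,0,0],[255,-0.06,0.004,0.03,0,0,0],[255,-0.09,0.02,0.07,0,0,0],[255,-0.11,0.06,0.1,0,0,0]])

```text
time_s: 23.95
eef_pos: [0.4403, -0.3035, 0.1491]
tool_rot: [[0.997, 0.001, 0.072], [-0.072, -0.001, 0.997], [0.001, -1.0, -0.001]]
force: [0.5, -0.0, 1.6]
grip_width: 0.0004
```

>>> play_rows(steps=[[255,0,0.045,0,0,0,0],[255,0,0.09,0,0,0,0],[255,0,0.135,0.02,0,0,0],[255,0,0.18,0.04,0,0,0],[255,0,0.22,0.05,0,0,0]])

```text
time_s: 24.45
eef_pos: [0.4417, -0.0809, 0.1992]
tool_rot: [[0.998, 0.003, 0.07], [-0.07, -0.0, 0.998], [0.003, -1.0, -0.0]]
force: [0.4, -0.1, -0.1]
grip_width: 0.0001
```

Run:
```python
from m import *
o=robot.observe();print(o['time_s'],o['eef_pos'],o['force'])
for n in ['top','side']:
    s=snap(n,n+'11')
    for l in ['drawer_handle','cap','tile','jar','clamp3_mid']:
        for d in robot.landmark_of(n,l)[:3]: print(n,l,round(d['p'],2),np.round(d['centre'],4))
f=cv2.imread('pics/top11.png');g=cv2.imread('pics/side11.png')
cv2.imwrite('pics/f.png',np.hstack([cv2.resize(f[120:280,420:550],None,fx=3,fy=3,interpolation=cv2.INTER_CUBIC),cv2.resize(g[90:250,220:350],None,fx=3,fy=3,interpolation=cv2.INTER_CUBIC)]))
```

```text
24.45 [ 0.4417 -0.0809  0.1992] [ 0.3612 -0.0705 -0.1126]
top drawer_handle 0.69 [ 0.5648 -0.3583  0.0636]
top cap 0.48 [ 0.694   0.1416 -0.0042]
top tile 0.75 [ 0.6275 -0.3664  0.0232]
top tile 0.67 [ 0.7127 -0.1529 -0.0018]
top jar 0.69 [ 0.7823  0.0404 -0.0005]
top clamp3_mid 0.9 [0.2773 0.478  0.0176]
top clamp3_mid 0.7 [0.5424 0.3841 0.0279]
top clamp3_mid 0.63 [0.295  0.2434 0.0233]
side drawer_handle 0.74 [ 0.5663 -0.3552  0.0646]
side cap 0.56 [0.6991 0.137  0.0025]
side tile 0.62 [ 0.7131 -0.1532 -0.0018]
side jar 0.98 [0.7877 0.0363 0.0005]
side clamp3_mid 0.77 [0.2999 0.2431 0.0197]
side clamp3_mid 0.63 [0.5387 0.3819 0.0251]
side clamp3_mid 0.59 [ 0.7896  0.0354 -0.0004]
```

View pics/f.png

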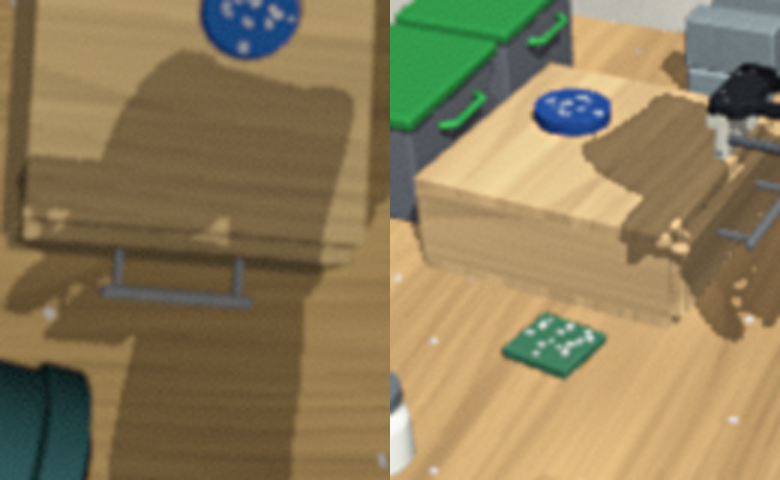

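```bash
python3 -c "
from plant import robot
print(robot.finish_job())"
```

```text
the job is handed in; nothing more can be done
None
```

I opened the drawer to its stop and laid both shut clamps (clamp1 and clamp2) flat and side by side in it. The open clamp (clamp3) went flat and still open into the tray. I then pushed the drawer closed and handed the job in at about 25 s.

- **Clamps:** after placing, the pictures showed both drawer clamps shut and about 0.12 m apart, and clamp3 open near the tray's centre. I did not look at the drawer clamps again after it closed.
- **Drawer:** I pushed until it met a firm stop; the force jumped from about 2 N to 40 N along the push on the fingers. The side camera put the handle's travel at about 197 mm of the 198 mm, within the error of the measurement, and the last pictures show no gap.
- **Bystanders:** the cap, tile and jar were measured within about 4 mm of where they started, which is the networks' accuracy.
- **Forces:** the highest wrist force I read was about 55 N, when pulling the drawer against its open stop.
- **Disagreement:** in the last top view the tile network also reported a tile on the closed drawer. The picture shows nothing there, so I took it as a false detection.

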